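# Hang the photo-eye sensor on its keyhole screw

### The job

Pick up the sensor unit and hang it on the stand: slip the keyhole of its back plate over the screw head until the plate lies flat on the stand, then pull it straight down until the screw is fully home in the top end of the slot and its spring-loaded head clamps the plate, and let go. The screw may be set anywhere along the stand's upright adjusting slot, so work gently, feeling for the hole and for the stop: no hard pushing or yanking on the screw or stand, and leave the bottle, the phone and the tape core alone.

Things in the scene. Friction and masses are not known exactly. Their poses are not given: they have to be found in the camera images.
- sensor: Loose sensor on a steel keyhole plate, 240 to 390 g, standing upright. Origin: bottom centre of the plate's back face; z up, y across, x out of its front towards the sensor block. Plate: x 0 to 4 mm, y -40 to 40, z 0 to 130. Two rails on the front beside the slot ramp up (z 95 to 105) to 7.5 mm from the back face; a last ramp (z 117.5 to 121.5) takes them to 9.5 mm, up to the plate's top.
- block (a point): Middle of the top of the sensor's black grip block, 60 mm above its underside and 60 mm in front of the plate's back face; axes as the sensor's. The block is 34 long (x), 30 wide (y), 60 high (z); a steel arm 22 wide and 28 high joins it to the plate. Good to grip from above across its 30 mm width.
- keyhole (a point): Centre of the keyhole's round (octagonal) hole, 23 mm across flats, at the plate's back face, 85 mm above its lower edge; axes as the sensor's. A slot 11 mm wide runs UP from the hole.
- slot_home (a point): Where the screw's axis lies when fully home: 30 mm above the hole's centre, at the back face; axes as the sensor's. The slot's square end is 4 mm higher.
- stand: Fixed upright aluminium plate 150 wide, 178 high, 10 thick. Origin at table height, in the middle of its mounting face; x points out of that face (away from the robot, give or take its yaw), y across, z up. Foot and gussets are at negative x. It carries the screw. More than 55 N (all contacts added up) between the sensor and stand or screw is rough; 20 N on the hand is safe.
- screw (a joint): How far (m) the sprung screw is drawn out of the stand. Screw: on the stand's y = 0 line, pointing along its x, at an UNMEASURED height of 136 to 164 mm; shank 8 mm thick, head 19 wide and 5 thick, underside 5.5 mm (front 10.5) from the mounting face at 0. Spring 3.2 N + 0.8 N/mm. About 0.002 on the rails, 0.0033 to 0.004 when home. Pulling down takes up to 15 N, most at the ramps, then rises steeply at the slot's end.
- spray: White round bottle 60 mm in diameter, 150 mm high; origin at the centre of its underside. Leave alone.
- phone: Black phone lying flat, 75 by 155 by 9 mm; origin at the centre of its underside. Leave alone.
- tape: Cardboard tape core standing on its rim, 90 mm in outer diameter, 48 mm high; origin at the centre of its underside. Leave alone.
Mind the look-alikes: they are no part of the job. Of the things shaped like the stand, the aluminium one is meant.

How it is judged:
On the way, in this order (a step that is already met when the one before it is completed fails the run):
1. the sensor is lifted clear of the table (height (world z) of sensor above 0.02 m), for 0.1 s.
2. the plate lies flat on the stand with the screw head through the round hole (x of stand in the frame of sensor between -0.003 and 0.003 m and y of stand in the frame of sensor between -0.008 and 0.008 m and height (world z) of sensor between 0.047 and 0.083 m), for 0.05 s.
At the end, for the whole second after the job is handed in: The sensor hangs released and still: plate flat on the stand (3 mm), centred (5 mm), upright (0.1 rad), lower edge 15 to 53 mm above the table, and the screw fully home in the slot: the last ramp has drawn its head out by over 3 mm (3.3 to 4 when home; from 3 mm before the slot's end) (x of stand in the frame of sensor between -0.003 and 0.003 m and y of stand in the frame of sensor between -0.005 and 0.005 m and height (world z) of sensor between 0.015 and 0.053 m and angle between sensor's own z axis and vertical below 0.1 rad and value of joint screw above 0.003 m and linear speed of sensor below 0.02 m/s); the robot touches nothing.
It fails at once if the sensor is pressed or pulled against the stand or its screw with more than 55 N (contact force between sensor and stand above 55 N).
It fails at once if the spray bottle is moved by more than 2 cm (distance of spray from where it was at the start of the episode above 0.02 m).
It fails at once if the phone is moved by more than 2 cm (distance of phone from where it was at the start of the episode above 0.02 m).
It fails at once if the tape core is moved by more than 2 cm (distance of tape from where it was at the start of the episode above 0.02 m).
It also fails if it takes over 70 s, if anything falls off the work surface, if the arm or the gripper's body presses on something with over 40 N, if the wrist force passes 120 N, or if a joint passes its speed limit or range.

### The arm

A 7-joint arm with a two-finger parallel gripper is mounted at the origin on the work surface. World frame = base frame: x ahead of the robot, y to its left, z up, the work surface at z = 0. Lengths are in m, angles in rad, forces in N, time in s.
With the tool pointing down it reaches from about 0.4 to 0.925 m from the base axis. Payload 4.1 kg.
Tool frame: the origin (TCP) lies at the centre of the arm's flange, where the gripper is bolted on; the fingertips stand 173 mm ahead of it and the grasp point (between the pads) lies 155 mm ahead of it (robot.tcp_to_tips is the distance from the TCP to the fingertips, in m); z points along the fingers, y is the line along which they close (so a half turn about z gives the same grasp; the last joint's range is limited). The gripper opens to 85 mm and grips with 20 to 120 N. Pads are 22 mm wide; open, the fingers measure 114 mm over their backs; the gripper's body (76 mm by 85 mm) begins 54 mm behind the grasp point. The pads swing forward as they close: fully open they stand 13 mm farther back than shut.
Start: joints at [-0.099, 0.398, 0.045, 1.537, -0.019, 1.207, -0.051], TCP at [0.65, 0, 0.405] pointing down, gripper open.
Joint ranges: [-2.82, 2.82], [-0.49, 2.23], [-1.37, 1.46], [0, 2.46], [-1.36, 4.5], [0.23, 2], [-2.94, 2.94]. Speed limits (rad/s): [2.57, 2.57, 3.14, 3.14, 3.14, 3.14, 3.14].

### API

Orientations are given as a rotation vector (axis times angle).
In Python, from plant import robot gives the robot as it stands.
- The arm moves only by the tool jog_arm, never from a script. Its argument "rows" is a list of rows, each an object with "rot": the turn, a rotation vector about the tool's x, y, z in degrees, a list of three; "delta_pos": the shift along the tool's x, y, z in cm, a list of three; "fingers": the finger opening in cm, from 0 to 8.54. A call has 1 to 12 rows; each row shifts and turns the commanded pose from where the row before left it, along the tool's axes as they then stand; what a row does not reach is not made up. A row lasts 1/12 s, in which the tool goes at most 41.7 mm and 7.16 degrees, less where a joint would pass 70% of its speed; a pose out of reach is approached as far as the arm can. A call with a gripper value outside its range is refused whole. The fingers move at their own pace and stop on an object; "force" is the grip in N (left out, the last holds). Time passes only in rows, so rows that do not move let the fingers close. It gives the time, the measured TCP pose, the force, the opening and the grip force at its end, in the units of the state.
- robot.state(): the state, without advancing time (a new reading comes with each control period).
- robot.camera(name): name is "scene" or "side" or "wrist"; returns the picture (420x560x3 uint8, red, green, blue); there is no depth.
- robot.camera_info(name): a dict with "fx", "fy", "cx", "cy" (pixels), "k1" (the pictures are not rectified: a ray, as slopes to the right and down, at radius r is drawn at 1 + k1 r^2 times it, then the intrinsics apply), "eye" and "orientation" of the camera in the world. Camera axes: x right, y up, looking along -z (the intrinsics and any distortion apply to the point x, -y, -z); pixel columns grow to the right and rows downward; lengths in m; the calibration is good to about 2 mm. A picture is of the moment at which its call begins: read the wrist's pose just before it. camera_info takes no time and is no camera call; for the wrist camera it gives the pose at the moment of the call.
- robot.finish_job(): hands the job in; it is judged then, once.
The state is a dict: "time": time; "joint_positions": joint angles; "qvel": joint speeds; "tau": joint torques, N m; "ee_pos": TCP position; "tcp_rot": TCP orientation; "ft_force": force on the tool from outside, world axes, zero at the start; "torque": the same for the moment, N m; "grip_width": opening from 0.0 (shut) to 1.0 (fully open); "finger_force": force on a finger pad.
Only numpy, scipy, OpenCV 4.12 (cv2) and the standard library are available. Lean on these libraries where they do the work, as an engineer would, in place of code of your own. Each camera call takes 0.05 s, during which the arm holds its last target. There are 200 camera calls.

## Working session

There is one attempt and no reset: what is moved stays moved. The work goes in short steps, Python scripts to look and compute and a tool call to move; the robot and the scene stay as the last step left them, time stands still between calls to the robot, and variables do not carry over. Pictures are saved under pics/ and viewed, at most 10 in all, crops included, and the job is handed in when it is done.

Besides the shell and the picture viewer there is one more tool, called after "Call:" in YAML: its name, and indented under it one key for each argument. jog_arm: Moves the arm, as the interface text tells. Its arguments: {"type":"object","properties":{"rows":{"type":"array"},"force":{"type":"number"}},"required":["rows"]}

```bash
mkdir -p pics; ls; cat > h.py <<'E'
import numpy as np, cv2
from scipy.spatial.transform import Rotation as R
from plant import robot
def Rm(o):
    o=np.array(o,float)
    return o if o.shape==(3,3) else R.from_rotvec(o).as_matrix() if o.size==3 else R.from_quat(o).as_matrix()
def ray(ci,u,v):
    x=(u-ci['cx'])/ci['fx']; y=(v-ci['cy'])/ci['fy']
    p=cv2.undistortPoints(np.array([[[u,v]]],float),np.array([[ci['fx'],0,ci['cx']],[0,ci['fy'],ci['cy']],[0,0,1]]),np.array([ci['k1'],0,0,0,0.]))[0,0]
    d=Rm(ci['orientation'])@np.array([p[0],-p[1],-1]); return np.array(ci['eye']),d/np.linalg.norm(d)
def plane(ci,u,v,z):
    e,d=ray(ci,u,v); return e+d*(z-e[2])/d[2]
def tri(c1,p1,c2,p2):
    e1,d1=ray(c1,*p1); e2,d2=ray(c2,*p2)
    s=np.linalg.lstsq(np.c_[d1,-d2],e2-e1,rcond=None)[0]; a=e1+s[0]*d1; b=e2+s[1]*d2
    return (a+b)/2,np.linalg.norm(a-b)
def proj(ci,P):
    c=Rm(ci['orientation']).T@(np.array(P)-ci['eye']); x=c[0]/-c[2]; y=-c[1]/-c[2]; k=1+ci['k1']*(x*x+y*y)
    return ci['cx']+ci['fx']*x*k, ci['cy']+ci['fy']*y*k
def save(n,im): cv2.imwrite('pics/'+n+'.png',im[:,:,::-1])
E
python3 - <<'E'
from h import *
print(robot.state())
for n in('scene','side','wrist'):
    print(n,robot.camera_info(n)); im=robot.camera(n); np.save(n,im); save(n+'0',im)
E
```

```text
pics
{'time': 0.0, 'joint_positions': array([-0.09899681,  0.39915144,  0.0450366 ,  1.53789332, -0.01869629,
        1.20692348, -0.05072008]), 'qvel': array([-0.00062859, -0.00103852,  0.0008499 ,  0.00109493,  0.0010627 ,
        0.00096288, -0.00044731]), 'tau': array([-9.65094187e-04, -4.75129580e+01,  1.36406265e+00, -2.54227209e+01,
        1.14684159e-02,  9.53188282e-03,  3.56541250e-05]), 'ee_pos': array([6.49689337e-01, 3.97152061e-05, 4.03683493e-01]), 'tcp_rot': array([-2.22043817, -2.2206322 ,  0.0023174 ]), 'ft_force': array([-0.88144575, -0.72809689,  0.64708042]), 'torque': array([ 0.00590332,  0.00287057, -0.04067989]), 'finger_force': 0.0, 'grip_width': 1.0009988778059433}
scene {'fx': 392.957595894593, 'fy': 392.957595894593, 'cx': 286.25515111082325, 'cy': 209.41306860076588, 'k1': 0.029408681979400147, 'eye': array([ 0.79778152, -0.49050989,  0.60937243]), 'orientation': array([0.81645927, 0.21312841, 0.48985289])}
side {'fx': 421.6612183032912, 'fy': 421.6612183032912, 'cx': 287.61378183462585, 'cy': 201.10621688356704, 'k1': -0.11012170963104677, 'eye': array([ 0.27010856, -0.53668601,  0.68898041]), 'orientation': array([ 0.80630787, -0.18431473, -0.38875699])}
wrist {'fx': 346.82708352171477, 'fy': 346.82708352171477, 'cx': 279.89574173382096, 'cy': 205.6499414222174, 'k1': -0.03046810151826323, 'eye': array([0.65071073, 0.06843654, 0.37344617]), 'orientation': array([-0.27416789,  0.00119579, -0.00069066])}
```

View pics/scene0.png

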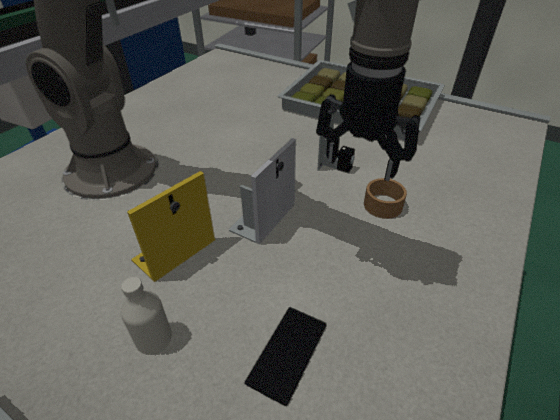

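View pics/side0.png

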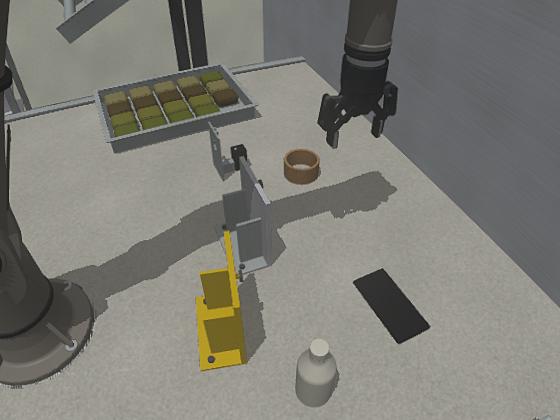

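The scene view shows two stand-shaped things: yellow at (175,225) and grey aluminium at (270,190). The grey one is the one meant. The sensor, with its plate and black block, is at (335,155). The tape is at (385,198), the phone at (287,355) and the bottle at (145,318). In the side view the aluminium stand is at (250,220), seen edge-on, and the sensor is at (225,152). I'll enlarge to confirm.

```bash
python3 - <<'E'
from h import *
s=np.load('scene.npy')[125:250,225:365]; d=np.load('side.npy')[110:290,190:300]
a=cv2.resize(s,None,fx=3.5,fy=3.5,interpolation=cv2.INTER_CUBIC); b=cv2.resize(d,None,fx=3,fy=3,interpolation=cv2.INTER_CUBIC)
H=600; o=np.zeros((H,a.shape[1]+b.shape[1]-20,3),np.uint8); o=o[:, :800]
o[:a.shape[0],:a.shape[1]]=a; w=min(b.shape[1],800-a.shape[1]); o[:b.shape[0],a.shape[1]:a.shape[1]+w]=b[:,:w]
o=np.clip(o.astype(float)*1.6,0,255).astype(np.uint8)
save('crop1',o); print(a.shape,b.shape)
E
```

```text
(438, 490, 3) (540, 330, 3)
```

View pics/crop1.png

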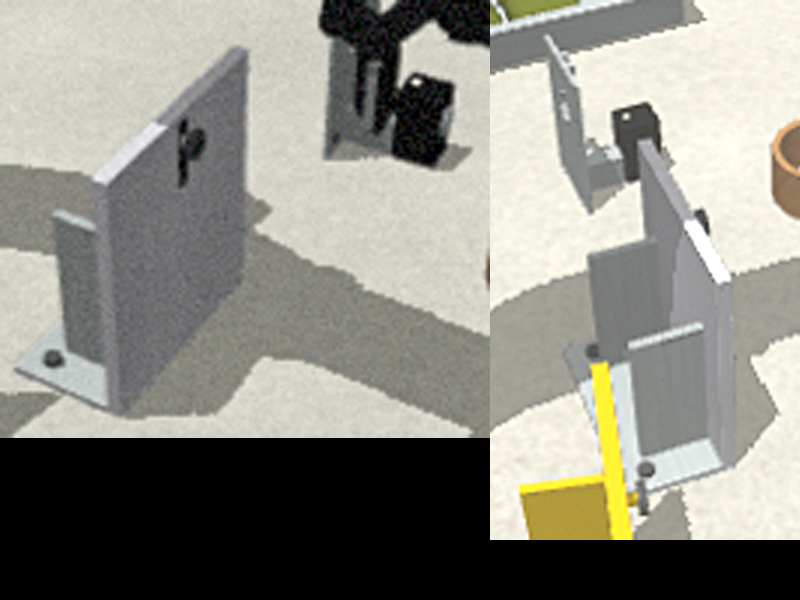

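View pics/wrist0.png

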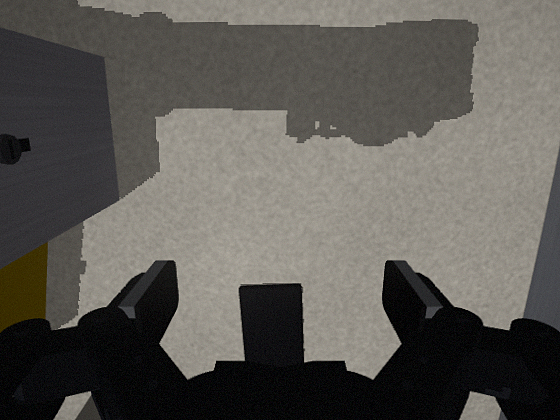

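The crop confirms the grey aluminium stand; its screw head is at scene ≈(281,166). The sensor's plate with the keyhole and its black block are at side ≈(239,152). The wrist view shows the stand's top at the left and no sensor. Next I'll work out positions from these.

```bash
python3 - <<'E'
from h import *
sc=robot.camera_info('scene'); sd=robot.camera_info('side')
S=lambda x,y:(225+x/3.5-.4,125+y/3.5-.4); D=lambda x,y:(190+(x-490)/3-.4,110+y/3-.4)
for n,(x,y),z in [('TL',(107,187),.178),('TR',(247,52),.178),('BL',(120,410),0),('BR',(243,283),0)]: print(n,plane(sc,*S(x,y),z).round(4))
print('side topnear front',plane(sd,*D(731,283),.178).round(4),'botnear',plane(sd,*D(733,465),0).round(4), 'topfar back',plane(sd,*D(640,140),.178).round(4))
print('screw',plane(sc,*S(195,142),.15), tri(sc,S(195,142),sd,D(703,220)))
for n,p,z in [('plate bot near front?',D(592,212),0),('plate top far',D(545,38),.13),('plate top near',D(580,88),.13),('block',D(635,108),.06+.0)]: print(n,plane(sd,*p,z).round(4))
for p in [(333,157)]: print('sc plate bot near',plane(sc,225+325/3.5,125+158/3.5,0))
E
```

```text
TL [ 0.4731 -0.0313  0.178 ]
TR [0.4735 0.1168 0.178 ]
BL [ 0.4664 -0.0227  0.    ]
BR [0.4749 0.1158 0.    ]
side topnear front [ 0.4679 -0.032   0.178 ] botnear [ 0.4688 -0.0261  0.    ] topfar back [0.4645 0.1212 0.178 ]
screw [0.47249738 0.05848458 0.15      ] (array([0.48008287, 0.0459486 , 0.16095131]), np.float64(0.000709589912552412))
plate bot near front? [0.4618 0.2708 0.    ]
plate top far [0.4568 0.3449 0.13  ]
plate top near [0.462  0.2646 0.13  ]
block [0.5203 0.3177 0.06  ]
sc plate bot near [0.46176955 0.26757831 0.        ]
```

Call:
jog_arm:
  rows:
    - {"delta_pos": [1.5,-3.0,0],"rot": [0,0,0],"fingers": 8.5}
    - {"delta_pos": [1.5,-3.0,0],"rot": [0,0,0],"fingers": 8.5}
    - {"delta_pos": [1.5,-3.0,0],"rot": [0,0,0],"fingers": 8.5}
    - {"delta_pos": [0,0,0],"rot": [0,0,7],"fingers": 8.5}
    - {"delta_pos": [0,0,0],"rot": [0,0,7],"fingers": 8.5}
    - {"delta_pos": [0,0,0],"rot": [0,0,7],"fingers": 8.5}
    - {"delta_pos": [0,0,0],"rot": [0,0,7],"fingers": 8.5}
    - {"delta_pos": [0,0,0],"rot": [0,0,7],"fingers": 8.5}
    - {"delta_pos": [0,0,0],"rot": [0,0,7],"fingers": 8.5}
    - {"delta_pos": [0,0,0],"rot": [0,0,7],"fingers": 8.5}
    - {"delta_pos": [0,0,0],"rot": [0,0,7],"fingers": 8.5}
    - {"delta_pos": [0,0,0],"rot": [0,0,7],"fingers": 8.5}

```text
time: 1.15
ee_pos: [0.5598, 0.045, 0.4044]
tcp_rot: [-3.057, -0.724, 0.001]
ft_force: [0.6, -0.6, -0.0]
grip_width: 0.996
finger_force: 0.0
```

Call:
jog_arm:
  rows:
    - {"delta_pos": [0,0,0],"rot": [0,0,7],"fingers": 8.5}
    - {"delta_pos": [0,0,0],"rot": [0,0,7],"fingers": 8.5}
    - {"delta_pos": [0,0,0],"rot": [0,0,7],"fingers": 8.5}
    - {"delta_pos": [0,0,0],"rot": [0,0,6],"fingers": 8.5}
    - {"delta_pos": [0,0,0],"rot": [0,0,0],"fingers": 8.5}
    - {"delta_pos": [0,0,0],"rot": [0,0,0],"fingers": 8.5}

```text
time: 1.65
ee_pos: [0.5599, 0.0451, 0.4045]
tcp_rot: [3.141, 0.005, -0.001]
ft_force: [0.5, 0.3, -0.0]
grip_width: 0.997
finger_force: 0.0
```

```bash
python3 - <<'E'
from h import *
s=robot.state(); print(s['ee_pos'],s['joint_positions']); print(R.from_rotvec(s['tcp_rot']).as_matrix().round(3))
ci=robot.camera_info('wrist'); w=robot.camera('wrist'); sc=robot.camera('scene'); np.save('w1',w); np.save('sc1',sc)
import pickle; pickle.dump(ci,open('w1.pkl','wb')); print(ci)
a=cv2.resize(sc[110:260,220:420],None,fx=2,fy=2,interpolation=cv2.INTER_CUBIC)
o=np.zeros((600,800,3),np.uint8); o[:420,:560]=w; o[300:,400:]=a; save('v2',np.clip(o*1.6,0,255).astype(np.uint8))
E
```

```text
[0.55988398 0.04512252 0.40449284] [-0.34889248  0.24569188  0.23041421  1.7563673  -0.06089375  1.14690628
 -1.66798019]
[[ 1.     0.003 -0.   ]
 [ 0.003 -1.    -0.   ]
 [-0.     0.    -1.   ]]
{'fx': 346.82708352171477, 'fy': 346.82708352171477, 'cx': 279.89574173382096, 'cy': 205.6499414222174, 'k1': -0.03046810151826323, 'eye': array([0.62935679, 0.04526833, 0.37415088]), 'orientation': array([-0.21518562,  0.21379391, -1.55825303])}
```

View pics/v2.png

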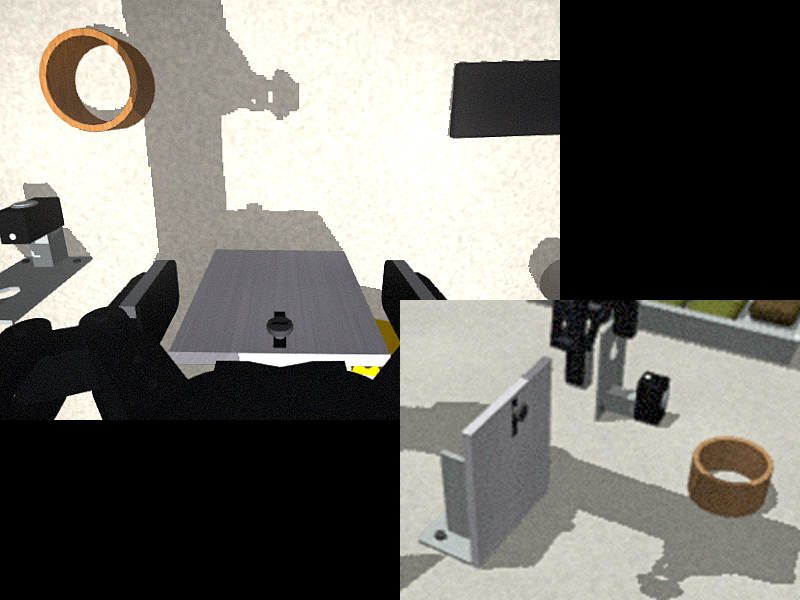

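The wrist view shows the stand's face with its lower corners at (215,250) and (340,250), its top edge near row 353, and the screw head at (280,326). The sensor is at the left edge (30,215). I'll move over the sensor and look from there.

Call:
jog_arm:
  rows:
    - {"delta_pos": [-0.5,-3.7,0],"rot": [0,0,0],"fingers": 8.5}
    - {"delta_pos": [-0.5,-3.7,0],"rot": [0,0,0],"fingers": 8.5}
    - {"delta_pos": [-0.5,-3.7,0],"rot": [0,0,0],"fingers": 8.5}
    - {"delta_pos": [-0.5,-3.7,0],"rot": [0,0,0],"fingers": 8.5}
    - {"delta_pos": [-0.5,-3.7,0],"rot": [0,0,0],"fingers": 8.5}
    - {"delta_pos": [-0.5,-3.7,0],"rot": [0,0,0],"fingers": 8.5}
    - {"delta_pos": [0,-3.8,0],"rot": [0,0,0],"fingers": 8.5}
    - {"delta_pos": [0,0,0],"rot": [0,0,0],"fingers": 8.5}
    - {"delta_pos": [0,0,0],"rot": [0,0,0],"fingers": 8.5}
    - {"delta_pos": [0,0,0],"rot": [0,0,0],"fingers": 8.5}

```text
time: 2.58
ee_pos: [0.5302, 0.3044, 0.4044]
tcp_rot: [3.14, 0.001, -0.0]
ft_force: [0.3, 0.1, 0.0]
grip_width: 0.997
finger_force: 0.0
```

```bash
python3 - <<'E'
from h import *
import pickle
s=robot.state(); print(s['ee_pos'],s['joint_positions'])
ci=robot.camera_info('wrist'); w=robot.camera('wrist'); sd=robot.camera('side'); np.save('w2',w); np.save('sd2',sd)
pickle.dump(ci,open('w2.pkl','wb')); print(ci['eye'])
b=cv2.convertScaleAbs(w,alpha=1.6)
a=cv2.resize(b[150:400,130:430],None,fx=2,fy=2,interpolation=cv2.INTER_CUBIC)
c=cv2.resize(cv2.convertScaleAbs(np.load('w1.npy'),alpha=1.6)[230:370,150:410],None,fx=2,fy=2,interpolation=cv2.INTER_CUBIC)
o=np.zeros((600,800,3),np.uint8); o[:500,:600]=a; o[320:,280:]=c;save('v3',o)
E
```

```text
[0.53017667 0.30444328 0.40440693] [-0.66756598  0.33079928  0.09758851  1.63562473 -0.03318362  1.17764893
 -2.1325262 ]
[0.59966759 0.30439685 0.37411701]
```

View pics/v3.png

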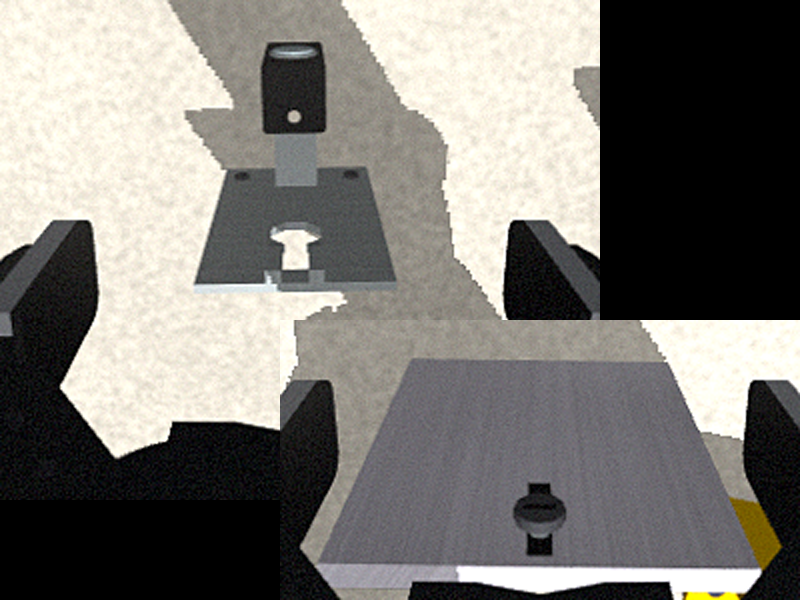

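The left part shows the sensor: the plate's lower edge is at crop rows 168–170, its top back edge at (194–397,290), and the block's top at (262–326, 70–133). The right part shows the stand corners and the screw head's front centre at crop (540,507).

```bash
python3 - <<'E'
from h import *
import pickle
c1=pickle.load(open('w1.pkl','rb')); c2=pickle.load(open('w2.pkl','rb'))
A=lambda x,y:(130+x/2-.25,150+y/2-.25); B=lambda x,y:(150+(x-280)/2-.25,230+(y-320)/2-.25)
P=lambda n,v:print(n,np.round(v,4))
for n,p,z in [('SBL',(411,359),0),('SBR',(669,362),0),('STL',(321,565.5),.178),('STR',(758,568),.178)]: P(n,plane(c1,*B(*p),z))
e,d=ray(c1,*B(540,507.5))
for f in (.466,.469,.472): P('screw face %.3f'%f, e+d*(f+.0105-e[0])/d[0])
e,d=ray(c1,*B(540,482)); P('slot low end',e+d*(.470-e[0])/d[0])
e,d=ray(c1,*B(540,556)); P('slot top end',e+d*(.470-e[0])/d[0])
for n,p,z in [('pBL front',(225,170),0),('pBR front',(366,168),0),('pTL back',(194,291),.13),('pTR back',(397,290),.13)]: P(n,plane(c2,*A(*p),z))
for z in (.06,.07,.08):
  P('bl near',[plane(c2,*A(262,133),z),plane(c2,*A(326,132),z)]); P('bl far',[plane(c2,*A(263,69),z),plane(c2,*A(325,69),z)])
sd=np.load('sd2.npy'); a=cv2.resize(cv2.convertScaleAbs(sd,alpha=1.5)[110:210,180:280],None,fx=6,fy=6,interpolation=cv2.INTER_CUBIC); save('v4',a)
E
```

```text
SBL [0.4717 0.1199 0.    ]
SBR [ 0.47   -0.0302  0.    ]
STL [0.4716 0.1186 0.178 ]
STR [ 0.4708 -0.0285  0.178 ]
screw face 0.466 [0.4765 0.0449 0.1517]
screw face 0.469 [0.4795 0.0449 0.156 ]
screw face 0.472 [0.4825 0.0449 0.1604]
slot low end [0.47   0.0449 0.1246]
slot top end [0.47   0.0449 0.1705]
pBL front [0.4603 0.347  0.    ]
pBR front [0.4614 0.2661 0.    ]
pTL back [0.4578 0.346  0.13  ]
pTR back [0.4582 0.2658 0.13  ]
bl near [[0.5013 0.322  0.06  ]
 [0.5018 0.2917 0.06  ]]
bl far [[0.5323 0.3211 0.06  ]
 [0.5323 0.2924 0.06  ]]
bl near [[0.5044 0.3215 0.07  ]
 [0.5049 0.2921 0.07  ]]
bl far [[0.5344 0.3206 0.07  ]
 [0.5344 0.2928 0.07  ]]
bl near [[0.5076 0.3209 0.08  ]
 [0.508  0.2925 0.08  ]]
bl far [[0.5366 0.32   0.08  ]
 [0.5366 0.2932 0.08  ]]
```

View pics/v4.png

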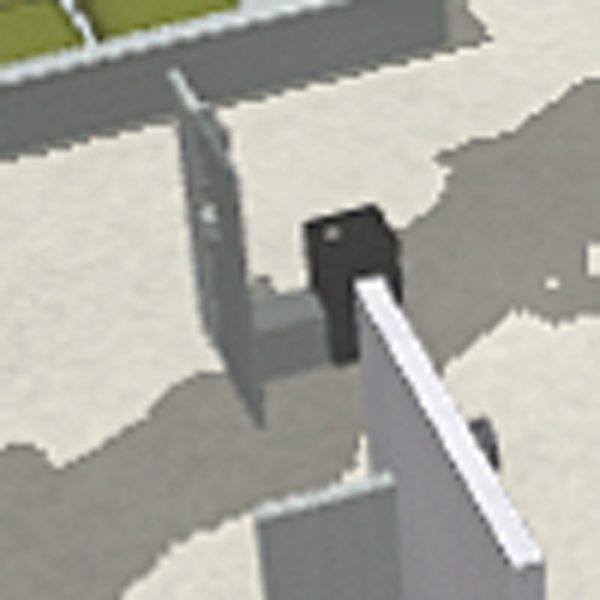

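The side crop agrees: the block stands on the table, its top is 60 mm high, and its arm joins the plate low down. The sensor is at about (0.458, 0.306) with yaw ≈0. The stand's face is at x≈0.471, y≈0.045, and the screw is about 160 mm high. I'll grasp now.

Call:
jog_arm:
  rows:
    - {"delta_pos": [-0.9,-0.2,0],"rot": [0,0,0],"fingers": 8.5}
    - {"delta_pos": [0,0,3],"rot": [0,0,0],"fingers": 8.5}
    - {"delta_pos": [0,0,3],"rot": [0,0,0],"fingers": 8.5}
    - {"delta_pos": [0,0,3],"rot": [0,0,0],"fingers": 8.5}
    - {"delta_pos": [0,0,3],"rot": [0,0,0],"fingers": 8.5}
    - {"delta_pos": [0,0,3],"rot": [0,0,0],"fingers": 8.5}
    - {"delta_pos": [0,0,2],"rot": [0,0,0],"fingers": 8.5}
    - {"delta_pos": [0,0,2],"rot": [0,0,0],"fingers": 8.5}
    - {"delta_pos": [0,0,1.9],"rot": [0,0,0],"fingers": 8.5}
    - {"delta_pos": [0,0,0],"rot": [0,0,0],"fingers": 8.5}
    - {"delta_pos": [0,0,0],"rot": [0,0,0],"fingers": 8.5}
  force: 40

```text
time: 3.6
ee_pos: [0.5205, 0.3061, 0.1953]
tcp_rot: [3.14, -0.001, -0.003]
ft_force: [0.5, 0.6, 1.0]
grip_width: 0.996
finger_force: 0.0
```

Call:
jog_arm:
  rows:
    - {"delta_pos": [0,0,0],"rot": [0,0,0],"fingers": 5}
    - {"delta_pos": [0,0,0],"rot": [0,0,0],"fingers": 4}
    - {"delta_pos": [0,0,0],"rot": [0,0,0],"fingers": 3.5}
    - {"delta_pos": [0,0,0],"rot": [0,0,0],"fingers": 3}
    - {"delta_pos": [0,0,0],"rot": [0,0,0],"fingers": 2.5}
    - {"delta_pos": [0,0,0],"rot": [0,0,0],"fingers": 2}
    - {"delta_pos": [0,0,0],"rot": [0,0,0],"fingers": 1}
    - {"delta_pos": [0,0,0],"rot": [0,0,0],"fingers": 0}
    - {"delta_pos": [0,0,0],"rot": [0,0,0],"fingers": 0}
    - {"delta_pos": [0,0,0],"rot": [0,0,0],"fingers": 0}
  force: 80

```text
time: 4.43
ee_pos: [0.5216, 0.3073, 0.1969]
tcp_rot: [-3.141, -0.0, -0.003]
ft_force: [0.0, 0.3, 5.7]
grip_width: 0.342
finger_force: 79.5
```

```bash
python3 - <<'E'
from h import *
import pickle
s=robot.state(); print({k:np.round(s[k],4) for k in('time','ee_pos','tcp_rot','ft_force','torque','grip_width','finger_force')})
ci=robot.camera_info('wrist'); w=robot.camera('wrist'); np.save('w3',w); pickle.dump(ci,open('w3.pkl','wb'))
save('w3',cv2.convertScaleAbs(w,alpha=1.6))
E
```

```text
{'time': np.float64(4.4333), 'ee_pos': array([0.5216, 0.3073, 0.1969]), 'tcp_rot': array([-3.1405e+00, -1.0000e-04, -2.8000e-03]), 'ft_force': array([0.0117, 0.2632, 5.7492]), 'torque': array([-0.1107,  0.1773, -0.0127]), 'grip_width': np.float64(0.3425), 'finger_force': np.float64(79.4837)}
```

View pics/w3.png

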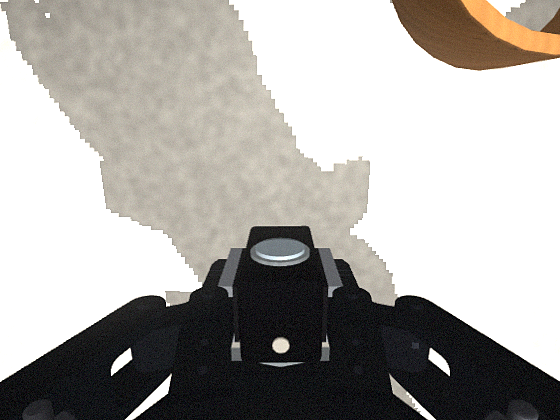

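The block is gripped with its faces flat between the pads: block top at about (280,290), screw mark at (281,345). Now I'll lift, move out in x and travel across to the stand.

Call:
jog_arm:
  rows:
    - {"delta_pos": [0,0,-0.5],"rot": [0,0,0],"fingers": 0}
    - {"delta_pos": [0,0,-1],"rot": [0,0,0],"fingers": 0}
    - {"delta_pos": [0,0,-1.5],"rot": [0,0,0],"fingers": 0}
    - {"delta_pos": [0,0,-1.5],"rot": [0,0,0],"fingers": 0}
    - {"delta_pos": [0,0,-1.5],"rot": [0,0,0],"fingers": 0}
    - {"delta_pos": [0.5,0,-1],"rot": [0,0,0],"fingers": 0}
    - {"delta_pos": [1,0,-0.5],"rot": [0,0,0],"fingers": 0}
    - {"delta_pos": [1.5,0,0],"rot": [0,0,0],"fingers": 0}
    - {"delta_pos": [1.5,0,0],"rot": [0,0,0],"fingers": 0}
    - {"delta_pos": [0,0,0],"rot": [0,0,0],"fingers": 0}
    - {"delta_pos": [0,0,0],"rot": [0,0,0],"fingers": 0}

```text
time: 5.4
ee_pos: [0.5665, 0.3064, 0.2704]
tcp_rot: [3.141, -0.002, -0.001]
ft_force: [-0.6, 0.2, -2.7]
grip_width: 0.341
finger_force: 78.9
```

Call:
jog_arm:
  rows:
    - {"delta_pos": [0,1,0],"rot": [0,0,0],"fingers": 0}
    - {"delta_pos": [0,2,0],"rot": [0,0,0],"fingers": 0}
    - {"delta_pos": [0,3,0],"rot": [0,0,0],"fingers": 0}
    - {"delta_pos": [0,3,0],"rot": [0,0,0],"fingers": 0}
    - {"delta_pos": [0,3,0],"rot": [0,0,0],"fingers": 0}
    - {"delta_pos": [0,3,0],"rot": [0,0,0],"fingers": 0}
    - {"delta_pos": [0,3,0],"rot": [0,0,0],"fingers": 0}
    - {"delta_pos": [0,3,0],"rot": [0,0,0],"fingers": 0}
    - {"delta_pos": [0,2.5,0],"rot": [0,0,0],"fingers": 0}
    - {"delta_pos": [0,1.5,0],"rot": [0,0,0],"fingers": 0}
    - {"delta_pos": [0,1,0],"rot": [0,0,0],"fingers": 0}
    - {"delta_pos": [0,0,0],"rot": [0,0,0],"fingers": 0}

```text
time: 6.4
ee_pos: [0.5652, 0.044, 0.2707]
tcp_rot: [3.14, -0.006, -0.001]
ft_force: [-0.7, -1.2, -4.0]
grip_width: 0.341
finger_force: 79.1
```

Call:
jog_arm:
  rows:
    - {"delta_pos": [0,0,0],"rot": [0,0,0],"fingers": 0}
    - {"delta_pos": [0,0,0],"rot": [0,0,0],"fingers": 0}
    - {"delta_pos": [0,0,0],"rot": [0,0,0],"fingers": 0}
    - {"delta_pos": [0,0,0],"rot": [0,0,0],"fingers": 0}

```text
time: 6.73
ee_pos: [0.566, 0.0487, 0.2707]
tcp_rot: [-3.141, -0.004, -0.0]
ft_force: [0.0, -0.2, -2.6]
grip_width: 0.341
finger_force: 79.1
```

```bash
python3 - <<'E'
from h import *
s=robot.state(); print({k:np.round(s[k],4) for k in('time','ee_pos','tcp_rot','ft_force','torque','grip_width','finger_force')})
print(R.from_rotvec(s['tcp_rot']).as_matrix().round(4))
sc=robot.camera('scene'); sd=robot.camera('side'); np.save('sc4',sc); np.save('sd4',sd)
o=np.zeros((600,800,3),np.uint8)
a=cv2.resize(sc[100:250,230:362],None,fx=4,fy=4,interpolation=cv2.INTER_CUBIC); b=cv2.resize(sd[120:270,215:305],None,fx=3,fy=3,interpolation=cv2.INTER_CUBIC)
o[:600,:528]=a; o[:450,530:800]=b; save('v5',cv2.convertScaleAbs(o,alpha=1.6))
E
```

```text
{'time': np.float64(6.7333), 'ee_pos': array([0.566 , 0.0487, 0.2707]), 'tcp_rot': array([-3.141 , -0.0042, -0.    ]), 'ft_force': array([ 0.0183, -0.1855, -2.6229]), 'torque': array([ 0.0186, -0.107 ,  0.0445]), 'grip_width': np.float64(0.3409), 'finger_force': np.float64(79.0564)}
[[ 1.0e+00  2.7e-03  0.0e+00]
 [ 2.7e-03 -1.0e+00  6.0e-04]
 [ 0.0e+00 -6.0e-04 -1.0e+00]]
```

View pics/v5.png

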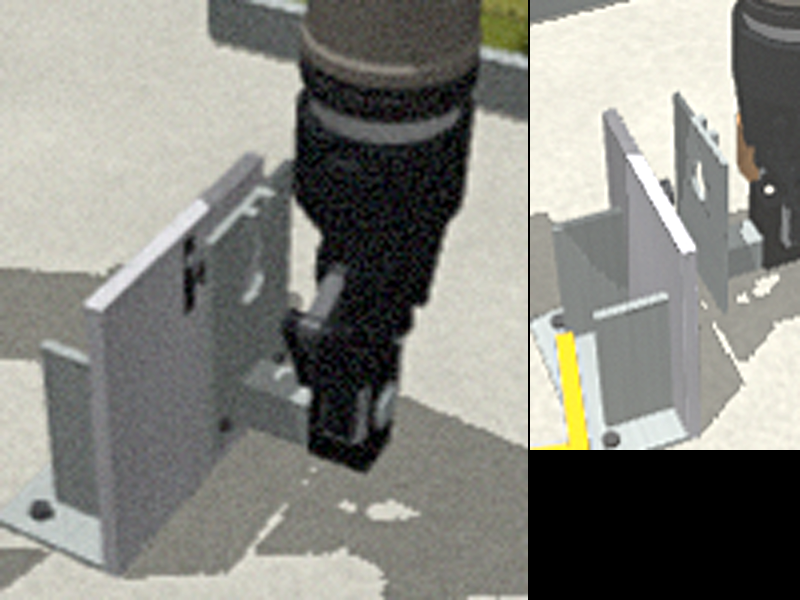

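The sensor hangs straight, about 31 mm in front of the stand, with the keyhole close to level with the screw. I'll line it up in y, z and yaw, then ease in.

Call:
jog_arm:
  rows:
    - {"delta_pos": [0,0.4,-0.1],"rot": [0,0,0.5],"fingers": 0}
    - {"delta_pos": [-0.5,0,0],"rot": [0,0,0],"fingers": 0}
    - {"delta_pos": [-0.6,0,0],"rot": [0,0,0],"fingers": 0}
    - {"delta_pos": [-0.4,0,0],"rot": [0,0,0],"fingers": 0}
    - {"delta_pos": [-0.2,0,0],"rot": [0,0,0],"fingers": 0}
    - {"delta_pos": [0,0,0],"rot": [0,0,0],"fingers": 0}
    - {"delta_pos": [0,0,0],"rot": [0,0,0],"fingers": 0}
    - {"delta_pos": [0,0,0],"rot": [0,0,0],"fingers": 0}
    - {"delta_pos": [0,0,0],"rot": [0,0,0],"fingers": 0}
    - {"delta_pos": [0,0,0],"rot": [0,0,0],"fingers": 0}
    - {"delta_pos": [0,0,0],"rot": [0,0,0],"fingers": 0}

```text
time: 7.75
ee_pos: [0.5492, 0.0432, 0.2717]
tcp_rot: [3.142, -0.014, 0.0]
ft_force: [-0.1, 0.8, -3.3]
grip_width: 0.34
finger_force: 79.1
```

Call:
jog_arm:
  rows:
    - {"delta_pos": [0,-0.15,0],"rot": [0,0,0],"fingers": 0}
    - {"delta_pos": [-0.1,0,0],"rot": [0,0,0],"fingers": 0}
    - {"delta_pos": [-0.1,0,0],"rot": [0,0,0],"fingers": 0}
    - {"delta_pos": [-0.1,0,0],"rot": [0,0,0],"fingers": 0}
    - {"delta_pos": [-0.1,0,0],"rot": [0,0,0],"fingers": 0}
    - {"delta_pos": [-0.1,0,0],"rot": [0,0,0],"fingers": 0}
    - {"delta_pos": [-0.1,0,0],"rot": [0,0,0],"fingers": 0}
    - {"delta_pos": [-0.1,0,0],"rot": [0,0,0],"fingers": 0}
    - {"delta_pos": [0,0,0],"rot": [0,0,0],"fingers": 0}
    - {"delta_pos": [0,0,0],"rot": [0,0,0],"fingers": 0}
    - {"delta_pos": [0,0,0],"rot": [0,0,0],"fingers": 0}

```text
time: 8.67
ee_pos: [0.5421, 0.0447, 0.2717]
tcp_rot: [3.142, -0.014, 0.0]
ft_force: [0.6, 0.2, -2.6]
grip_width: 0.342
finger_force: 79.1
```

Call:
jog_arm:
  rows:
    - {"delta_pos": [-0.1,0,0],"rot": [0,0,0],"fingers": 0}
    - {"delta_pos": [-0.1,0,0],"rot": [0,0,0],"fingers": 0}
    - {"delta_pos": [-0.1,0,0],"rot": [0,0,0],"fingers": 0}
    - {"delta_pos": [-0.1,0,0],"rot": [0,0,0],"fingers": 0}
    - {"delta_pos": [0,0,0],"rot": [0,0,0],"fingers": 0}
    - {"delta_pos": [0,0,0],"rot": [0,0,0],"fingers": 0}
    - {"delta_pos": [0,0,0],"rot": [0,0,0],"fingers": 0}

```text
time: 9.25
ee_pos: [0.5381, 0.0448, 0.2718]
tcp_rot: [3.142, -0.014, 0.0]
ft_force: [0.4, -0.3, -3.0]
grip_width: 0.338
finger_force: 79.1
```

Call:
jog_arm:
  rows:
    - {"delta_pos": [-0.1,0,0],"rot": [0,0,0],"fingers": 0}
    - {"delta_pos": [-0.1,0,0],"rot": [0,0,0],"fingers": 0}
    - {"delta_pos": [-0.1,0,0],"rot": [0,0,0],"fingers": 0}
    - {"delta_pos": [0,0,0],"rot": [0,0,0],"fingers": 0}
    - {"delta_pos": [0,0,0],"rot": [0,0,0],"fingers": 0}
    - {"delta_pos": [0,0,0],"rot": [0,0,0],"fingers": 0}

```text
time: 9.75
ee_pos: [0.5357, 0.0447, 0.272]
tcp_rot: [-3.141, 0.014, -0.004]
ft_force: [4.8, -0.1, -6.0]
grip_width: 0.341
finger_force: 79.0
```

Call:
jog_arm:
  rows:
    - {"delta_pos": [-0.1,0,0],"rot": [0,0,0],"fingers": 0}
    - {"delta_pos": [0,0,0],"rot": [0,0,0],"fingers": 0}
    - {"delta_pos": [0,0,0],"rot": [0,0,0],"fingers": 0}
    - {"delta_pos": [0,0,0],"rot": [0,0,0],"fingers": 0}

```text
time: 10.08
ee_pos: [0.5354, 0.0446, 0.2722]
tcp_rot: [-3.141, 0.015, -0.007]
ft_force: [6.5, -0.7, -7.2]
grip_width: 0.346
finger_force: 79.2
```

```bash
python3 - <<'E'
from h import *
s=robot.state(); print({k:np.round(s[k],4) for k in('time','ee_pos','tcp_rot','ft_force','torque','grip_width','finger_force')})
print(R.from_rotvec(s['tcp_rot']).as_matrix().round(4))
sc=robot.camera('scene'); sd=robot.camera('side')
o=np.zeros((600,800,3),np.uint8)
a=cv2.resize(sc[115:265,230:330],None,fx=4,fy=4,interpolation=cv2.INTER_CUBIC); b=cv2.resize(sd[135:285,220:320],None,fx=4,fy=4,interpolation=cv2.INTER_CUBIC)
o[:,:400]=a; o[:,400:]=b; save('v6',cv2.convertScaleAbs(o,alpha=1.6))
E
```

```text
{'time': np.float64(10.0833), 'ee_pos': array([0.5354, 0.0446, 0.2722]), 'tcp_rot': array([-3.1415,  0.0148, -0.0073]), 'ft_force': array([ 6.5395, -0.6742, -7.2215]), 'torque': array([-0.2161, -1.3805, -0.1789]), 'grip_width': np.float64(0.3456), 'finger_force': np.float64(79.1577)}
[[ 9.999e-01 -9.400e-03  4.600e-03]
 [-9.400e-03 -1.000e+00  1.000e-04]
 [ 4.600e-03 -1.000e-04 -1.000e+00]]
```

View pics/v6.png

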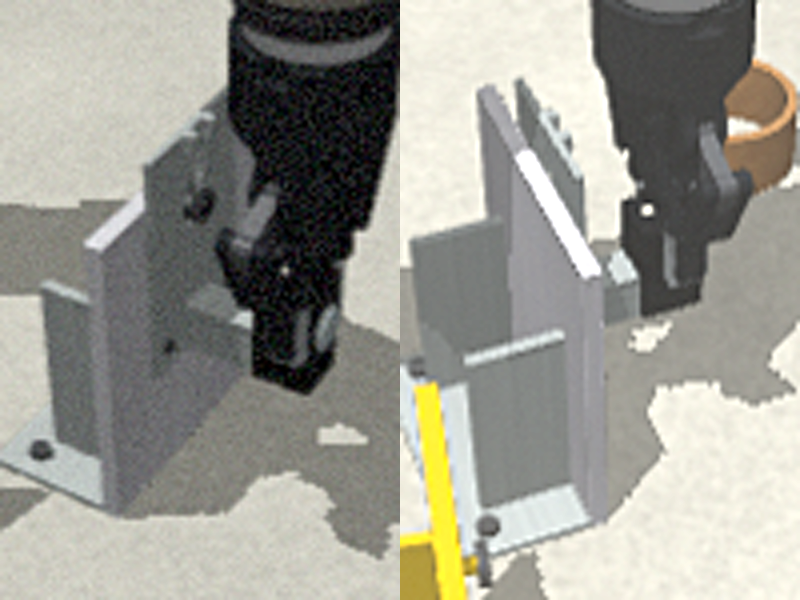

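The scene view shows the screw head through the round hole (200,205). The contact came at tool x≈0.5355 with about 6 N, centred around mid-plate, so the plate is flat on the face. Now I'll pull down gently.

Call:
jog_arm:
  rows:
    - {"delta_pos": [0.05,0,0.1],"rot": [0,0,0],"fingers": 0}
    - {"delta_pos": [0,0,0.1],"rot": [0,0,0],"fingers": 0}
    - {"delta_pos": [0,0,0.1],"rot": [0,0,0],"fingers": 0}
    - {"delta_pos": [0,0,0.1],"rot": [0,0,0],"fingers": 0}
    - {"delta_pos": [0,0,0.1],"rot": [0,0,0],"fingers": 0}
    - {"delta_pos": [0,0,0.1],"rot": [0,0,0],"fingers": 0}
    - {"delta_pos": [0,0,0.1],"rot": [0,0,0],"fingers": 0}
    - {"delta_pos": [0,0,0.1],"rot": [0,0,0],"fingers": 0}
    - {"delta_pos": [0,0,0],"rot": [0,0,0],"fingers": 0}
    - {"delta_pos": [0,0,0],"rot": [0,0,0],"fingers": 0}

```text
time: 11.02
ee_pos: [0.5355, 0.045, 0.2645]
tcp_rot: [-3.141, 0.014, -0.005]
ft_force: [5.7, 0.7, -0.5]
grip_width: 0.341
finger_force: 80.3
```

Call:
jog_arm:
  rows:
    - {"delta_pos": [0,0,0.1],"rot": [0,0,0],"fingers": 0}
    - {"delta_pos": [0,0,0.1],"rot": [0,0,0],"fingers": 0}
    - {"delta_pos": [0,0,0.1],"rot": [0,0,0],"fingers": 0}
    - {"delta_pos": [0,0,0.1],"rot": [0,0,0],"fingers": 0}
    - {"delta_pos": [0,0,0.1],"rot": [0,0,0],"fingers": 0}
    - {"delta_pos": [0,0,0.1],"rot": [0,0,0],"fingers": 0}
    - {"delta_pos": [0,0,0],"rot": [0,0,0],"fingers": 0}
    - {"delta_pos": [0,0,0],"rot": [0,0,0],"fingers": 0}

```text
time: 11.68
ee_pos: [0.5354, 0.0449, 0.2587]
tcp_rot: [-3.141, 0.015, -0.005]
ft_force: [4.9, 0.2, 4.1]
grip_width: 0.343
finger_force: 80.8
```

Call:
jog_arm:
  rows:
    - {"delta_pos": [0,0,0.1],"rot": [0,0,0],"fingers": 0}
    - {"delta_pos": [0,0,0.1],"rot": [0,0,0],"fingers": 0}
    - {"delta_pos": [0,0,0.1],"rot": [0,0,0],"fingers": 0}
    - {"delta_pos": [0,0,0.1],"rot": [0,0,0],"fingers": 0}
    - {"delta_pos": [0,0,0],"rot": [0,0,0],"fingers": 0}
    - {"delta_pos": [0,0,0],"rot": [0,0,0],"fingers": 0}

```text
time: 12.18
ee_pos: [0.5354, 0.0449, 0.2545]
tcp_rot: [-3.141, 0.015, -0.005]
ft_force: [5.3, 0.5, 3.9]
grip_width: 0.337
finger_force: 80.7
```

Call:
jog_arm:
  rows:
    - {"delta_pos": [0,0,0.1],"rot": [0,0,0],"fingers": 0}
    - {"delta_pos": [0,0,0.1],"rot": [0,0,0],"fingers": 0}
    - {"delta_pos": [0,0,0.1],"rot": [0,0,0],"fingers": 0}
    - {"delta_pos": [0,0,0.1],"rot": [0,0,0],"fingers": 0}
    - {"delta_pos": [0,0,0.1],"rot": [0,0,0],"fingers": 0}
    - {"delta_pos": [0,0,0],"rot": [0,0,0],"fingers": 0}
    - {"delta_pos": [0,0,0],"rot": [0,0,0],"fingers": 0}

```text
time: 12.77
ee_pos: [0.5354, 0.0449, 0.2493]
tcp_rot: [-3.141, 0.015, -0.005]
ft_force: [6.2, 0.2, 3.8]
grip_width: 0.341
finger_force: 80.6
```

Call:
jog_arm:
  rows:
    - {"delta_pos": [0,0,0.1],"rot": [0,0,0],"fingers": 0}
    - {"delta_pos": [0,0,0.1],"rot": [0,0,0],"fingers": 0}
    - {"delta_pos": [0,0,0.1],"rot": [0,0,0],"fingers": 0}
    - {"delta_pos": [0,0,0.1],"rot": [0,0,0],"fingers": 0}
    - {"delta_pos": [0,0,0],"rot": [0,0,0],"fingers": 0}
    - {"delta_pos": [0,0,0],"rot": [0,0,0],"fingers": 0}

```text
time: 13.27
ee_pos: [0.5354, 0.0448, 0.2455]
tcp_rot: [-3.141, 0.015, -0.005]
ft_force: [6.0, -0.2, 3.6]
grip_width: 0.339
finger_force: 80.6
```

Call:
jog_arm:
  rows:
    - {"delta_pos": [0,0,0.1],"rot": [0,0,0],"fingers": 0}
    - {"delta_pos": [0,0,0.1],"rot": [0,0,0],"fingers": 0}
    - {"delta_pos": [0,0,0],"rot": [0,0,0],"fingers": 0}
    - {"delta_pos": [0,0,0],"rot": [0,0,0],"fingers": 0}

```text
time: 13.6
ee_pos: [0.5354, 0.0449, 0.2436]
tcp_rot: [-3.141, 0.015, -0.005]
ft_force: [6.0, 0.2, 4.6]
grip_width: 0.342
finger_force: 80.6
```

Call:
jog_arm:
  rows:
    - {"delta_pos": [0,0,0.1],"rot": [0,0,0],"fingers": 0}
    - {"delta_pos": [0,0,0.1],"rot": [0,0,0],"fingers": 0}
    - {"delta_pos": [0,0,0],"rot": [0,0,0],"fingers": 0}
    - {"delta_pos": [0,0,0],"rot": [0,0,0],"fingers": 0}

```text
time: 13.93
ee_pos: [0.5354, 0.0449, 0.242]
tcp_rot: [-3.141, 0.015, -0.005]
ft_force: [4.6, -0.2, 7.3]
grip_width: 0.344
finger_force: 81.2
```

Call:
jog_arm:
  rows:
    - {"delta_pos": [0,0,0.1],"rot": [0,0,0],"fingers": 0}
    - {"delta_pos": [0,0,0],"rot": [0,0,0],"fingers": 0}
    - {"delta_pos": [0,0,0],"rot": [0,0,0],"fingers": 0}

```text
time: 14.18
ee_pos: [0.5354, 0.0448, 0.2406]
tcp_rot: [-3.141, 0.015, -0.005]
ft_force: [5.6, -0.0, 4.3]
grip_width: 0.341
finger_force: 80.7
```

Call:
jog_arm:
  rows:
    - {"delta_pos": [0,0,0.1],"rot": [0,0,0],"fingers": 0}
    - {"delta_pos": [0,0,0],"rot": [0,0,0],"fingers": 0}
    - {"delta_pos": [0,0,0],"rot": [0,0,0],"fingers": 0}

```text
time: 14.43
ee_pos: [0.5355, 0.0448, 0.2402]
tcp_rot: [-3.141, 0.015, -0.005]
ft_force: [3.6, -0.4, 9.1]
grip_width: 0.342
finger_force: 81.4
```

Call:
jog_arm:
  rows:
    - {"delta_pos": [0,0,0.1],"rot": [0,0,0],"fingers": 0}
    - {"delta_pos": [0,0,0],"rot": [0,0,0],"fingers": 0}
    - {"delta_pos": [0,0,0],"rot": [0,0,0],"fingers": 0}

```text
time: 14.68
ee_pos: [0.5356, 0.0448, 0.2399]
tcp_rot: [-3.141, 0.014, -0.004]
ft_force: [0.9, -1.3, 14.6]
grip_width: 0.336
finger_force: 82.1
```

Call:
jog_arm:
  rows:
    - {"delta_pos": [0,0,0.05],"rot": [0,0,0],"fingers": 0}
    - {"delta_pos": [0,0,0],"rot": [0,0,0],"fingers": 0}
    - {"delta_pos": [0,0,0],"rot": [0,0,0],"fingers": 0}

```text
time: 14.93
ee_pos: [0.5356, 0.0448, 0.2398]
tcp_rot: [-3.141, 0.014, -0.004]
ft_force: [2.1, -1.2, 16.8]
grip_width: 0.342
finger_force: 82.3
```

A hard stop: 16.8 N with no further travel after 32 mm of pull, so the screw is home. I'll unload, release and back away.

Call:
jog_arm:
  rows:
    - {"delta_pos": [0,0,-0.15],"rot": [0,0,0],"fingers": 0}
    - {"delta_pos": [0.05,0,-0.15],"rot": [0,0,0],"fingers": 0}
    - {"delta_pos": [0,0,0],"rot": [0,0,0],"fingers": 0}
    - {"delta_pos": [0,0,0],"rot": [0,0,0],"fingers": 0}
    - {"delta_pos": [0,0,0],"rot": [0,0,0],"fingers": 0}

```text
time: 15.35
ee_pos: [0.5356, 0.0447, 0.2404]
tcp_rot: [-3.141, 0.015, -0.003]
ft_force: [5.8, 0.2, 0.4]
grip_width: 0.345
finger_force: 80.3
```

Call:
jog_arm:
  rows:
    - {"delta_pos": [0,0,0],"rot": [0,0,0],"fingers": 3.2}
    - {"delta_pos": [0,0,0],"rot": [0,0,0],"fingers": 3.6}
    - {"delta_pos": [0,0,0],"rot": [0,0,0],"fingers": 4.5}
    - {"delta_pos": [0,0,0],"rot": [0,0,0],"fingers": 6}
    - {"delta_pos": [0,0,0],"rot": [0,0,0],"fingers": 7}
    - {"delta_pos": [0,0,0],"rot": [0,0,0],"fingers": 7}
    - {"delta_pos": [0,0,0],"rot": [0,0,0],"fingers": 7}
    - {"delta_pos": [0,0,0],"rot": [0,0,0],"fingers": 7}

```text
time: 16.02
ee_pos: [0.535, 0.0448, 0.2402]
tcp_rot: [3.142, -0.013, -0.0]
ft_force: [0.5, 1.3, -0.2]
grip_width: 0.823
finger_force: 0.0
```

Call:
jog_arm:
  rows:
    - {"delta_pos": [0.2,0,-0.5],"rot": [0,0,0],"fingers": 7}
    - {"delta_pos": [0.2,0,-1],"rot": [0,0,0],"fingers": 7}
    - {"delta_pos": [0.2,0,-1.5],"rot": [0,0,0],"fingers": 7}
    - {"delta_pos": [0,0,-2],"rot": [0,0,0],"fingers": 7}
    - {"delta_pos": [0,0,-2],"rot": [0,0,0],"fingers": 7}
    - {"delta_pos": [0,0,-2],"rot": [0,0,0],"fingers": 7}
    - {"delta_pos": [1,0,-2],"rot": [0,0,0],"fingers": 7}
    - {"delta_pos": [2,0,-2],"rot": [0,0,0],"fingers": 7}
    - {"delta_pos": [2,0,-2],"rot": [0,0,0],"fingers": 7}
    - {"delta_pos": [0,0,0],"rot": [0,0,0],"fingers": 7}
    - {"delta_pos": [0,0,0],"rot": [0,0,0],"fingers": 7}
    - {"delta_pos": [0,0,0],"rot": [0,0,0],"fingers": 7}

```text
time: 17.02
ee_pos: [0.5904, 0.0442, 0.39]
tcp_rot: [3.141, -0.014, -0.002]
ft_force: [-1.1, 0.0, 0.2]
grip_width: 0.823
finger_force: 0.0
```

```bash
python3 - <<'E'
from h import *
s=robot.state(); print(s['time'],s['ee_pos'].round(4),s['ft_force'].round(1))
ci=robot.camera_info('wrist'); w=robot.camera('wrist'); w2=robot.camera('wrist'); print('still diff',np.abs(w.astype(float)-w2).mean())
# block = large dark blob near its predicted place; edge rows/cols there
P=[.471+.060,.0452,.0434+.06]; u,v=proj(ci,P); print('pred block top centre',u,v)
g=cv2.GaussianBlur(w,(3,3),0).max(2); m=(g<35).astype(np.uint8)
n,l,st,c=cv2.connectedComponentsWithStats(m)
for i in range(1,n):
    if st[i,4]>150: print(st[i],c[i].round(1))
for n_,q in [('near L',(-.017,.015,0)),('near R',(-.017,-.015,0)),('far L',(.017,.015,0)),('far bottom L',(.017,.015,-.06)),('plateTop backL',(-.06,.04,.07-.0)),('plateTop backR',(-.06,-.04,.07))]:
    print(n_,np.round(proj(ci,np.array(P)+q),1))
E
```

```text
17.0167 [0.5904 0.0442 0.39  ] [-1.1  0.   0.2]
still diff 4.338961167800454
pred block top centre 279.24746057719756 272.906646815622
[ 452   88  108   77 6572] [513.7 124.9]
[ 263  230   36   60 1670] [280.2 262.9]
[    0   255   560   165 49079] [279.8 364.4]
near L [261.3 291.7]
near R [297.6 291.4]
far L [260.3 253.7]
far bottom L [263.6 228.6]
plateTop backL [220.5 401.8]
plateTop backR [339.6 400.8]
```

The block's blob (cols 263–299, rows 230–290) matches the prediction for a plate flat on the stand with its lower edge at 43 mm, to within about 2 px. The sensor is hanging in place, so I'll hand in.

```bash
python3 -c "
from plant import robot
print(robot.finish_job())"
```

```text
the job is handed in; nothing more can be done
None
```

The sensor is hung on the aluminium stand, pulled down to a hard stop at about 17 N on the hand and released at about 43 mm above the table; I handed the job in at about 17 s, and no verdict was returned.

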